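# Post an offcut through a sprung dust flap

## Robot

A 6-joint arm with a two-finger parallel gripper is mounted at the origin on the work surface; the furniture and walls round the work are solid. World frame = base frame: x ahead of the robot, y to its left, z up, the work surface at z = 0. Lengths are in mm, angles in degrees, forces in N, time in s.
With the tool pointing down it reaches from about 300 to 850 mm from the base axis. Payload 4.2 kg.
Tool frame: the origin (TCP) lies at the very end of the fingers, on their centre line; the grasp point (between the pads) lies 19 mm behind it; z points along the fingers, y is the line along which they close (so a half turn about z gives the same grasp; the last joint's range is limited). The gripper opens to 91 mm and grips with 3 to 60 N. Pads are 32 mm wide; open, the fingers measure 118 mm over their backs; the gripper's body (76 mm by 178 mm) begins 60 mm behind the grasp point.
Start: joints at [-69.672, 18.312, 89.639, -0, 72.044, -1.146], TCP at [210.504, -535.099, 213.976] pointing down, gripper open.
Joint ranges: [-177.97, 177.97], [-48.28, 115.42], [12.27, 149.76], [-77.06, 257.06], [2.81, 150.46], [-146.56, 146.56]. Speed limits (degrees/s): [147.25, 147.25, 180, 180, 180, 180].

## Interface

Orientations are given as [roll, pitch, yaw] about the fixed x, y, z axes, in that order (R = Rz(yaw) Ry(pitch) Rx(roll)).
In Python, from workcell import env, eyes gives the robot as it stands.
- The arm moves only by the tool send_rows, never from a script. Its argument "targets" is text: rows parted by semicolons, each of 7 numbers parted by spaces: the shift along the tool's x, y, z in m, then the turn, a rotation vector about the tool's x, y, z in degrees, then the opening in per cent of the stroke, from 0 (shut) to 100 (fully open). A call has 1 to 12 rows; each row is the pose to reach, as a shift and turn from the pose commanded when the call began, along the tool's axes at that moment; what a row does not reach only later rows make up. A row lasts 1/12 s, in which the tool goes at most 41.7 mm and 7.16 degrees, less where a joint would pass 70% of its speed; a pose out of reach is approached as far as the arm can. A call with a gripper value outside its range is refused whole. The fingers move at their own pace and stop on an object; "grip_force" is the grip in N (left out, the last holds). Time passes only in rows, so rows that repeat a pose let the fingers close. It gives the time, the measured TCP pose, the force, the opening and the grip force at its end, in the units of the state.
- env.state(): the state, without advancing time (a new reading comes with each control period).
- eyes.grab_frame(name): name is "scene" or "top" or "wrist"; returns a dict with "image" (400x640x3 uint8, blue, green, red), "fovy" (degrees; the focal length in pixels is half the picture's height over the tangent of half this angle, whatever the lens; pixels are square), "cx", "cy" (the principal point, pixels), "eye" and "attitude" of the camera in the world. Camera axes: x right, y up, looking along -z (the intrinsics and any distortion apply to the point x, -y, -z); pixel columns grow to the right and rows downward; lengths in mm; the calibration is good to about 2 mm. A picture is of the moment at which its call begins. There is no depth.
- env.job_done(): hands the job in; it is judged then, once.
The state is a dict: "time_s": time; "qpos": joint angles; "qvel": joint speeds; "effort": joint torques, N m; "ee_pos": TCP position; "ee_rot": TCP orientation; "force": force on the tool from outside, world axes, zero at the start; "torque": the same for the moment, N m; "gripper_width": finger opening in mm; "gripper_force": force on a finger pad.
Only numpy, scipy, OpenCV 4.12 (cv2) and the standard library are available. Lean on these libraries where they do the work, as an engineer would, in place of code of your own. Each camera call takes 0.05 s, during which the arm holds its last target. There are 200 camera calls.

## Task

Put the long pale flat offcut away in the sloping two-lane offcut box: post it endways through a sprung flap and push it down the lane until it lies wholly inside and both flaps have sprung shut. One of the two lanes, you cannot see which, is already full a short way behind its flap, so feel which one takes the piece and use that one. Leave the short dark offcut, the tape measure, the spring clamp and the sanding block where they are.

Things in the scene. Friction and masses are not known exactly. Their poses are not given: they have to be found in the camera images.
- piece_centre (a point): Centre of the loose pale wood offcut, a flat board 150 long x 50 wide x 19 mm thick, about 0.06 to 0.12 kg, lying flat on the bench to the left of the box. Its y axis is its length, x its width, z its thickness. It lies roughly along the robot's y (up to 20 degrees off).
- offcut_box: Plywood box fixed to the bench: a flat tube 218 mm long, 146 wide, 54 high on legs, sloping down 45 degrees to the robot's right, two lanes side by side. Origin: bench level under the base's centre; x horizontal, the way the lanes run; y left; z up. Lanes run along (0.707, 0, -0.707), floor normal (0.707, 0, 0.707). Mouth end square to the lanes; sill 75 mm before the origin, 175 above bench.
- mouth_left (a point): Middle of the sill of the left lane (+y of the box, farther from the robot): where the lane floor meets the mouth, mid-width, 35 mm from the box's middle. The lane is 64 mm wide, 42 high, at least 206 long; walls 6 mm. One lane is empty; in the other, immovable pieces leave only the first 70 mm free (hidden, drawn anew each time).
- mouth_right (a point): The same point of the right lane (nearer the robot).
- bed_left (a point): Where the centre of the 19 mm piece comes to lie in the left lane if that is the free one: 120 mm down the lane from the sill, mid-width, 9.5 mm above the lane floor. A piece wholly behind its flap has its centre 114 to 131 mm down the lane.
- bed_right (a point): The same point of the right lane.
- flap_left (a joint): Steel flap 61 wide x 40 mm high closing the left lane's mouth, hinged at the lane's top edge, 4 mm inside the mouth. Swings inward: 0 shut, 1.45 rad open. Its spring (0.045 to 0.09 N m; 3 to 6 N along the lane to push it open) grips a half-inserted piece, which need not slide in alone; the piece's tail must go about 39 mm past the sill before the flap can shut behind it.
- flap_right (a joint): The same flap of the right lane.
- short_block: Bystander: short dark offcut, 62x110x18 mm, origin under its centre.
- tape_rule: Bystander: yellow tape measure standing up, 38x87x73 mm, origin under its centre.
- clamp: Bystander: orange spring clamp lying flat, 74x138x24 mm, origin under its centre.
- sander: Bystander: brown sanding block, 68x110x30 mm, origin under its centre.
There are look-alikes about, which are no part of the job. What is shaped like the part that bears piece_centre but blue is not meant.

How it is judged:
By the outcome, as a careful person would: the job done as asked, in the order asked, and still so for the second after the job is handed in, with the robot touching nothing.
It also fails if it takes over 58 s, if anything falls off the work surface, if the arm or the gripper's body presses on something with over 40 N, if the wrist force passes 120 N, or if a joint passes its speed limit or range.

## Working session

There is one attempt and no reset: what is moved stays moved. The work goes in short steps, Python scripts to look and compute and a tool call to move; the robot and the scene stay as the last step left them, time stands still between calls to the robot, and variables do not carry over. Pictures are saved under pics/ and viewed, at most 10 in all, crops included, and the job is handed in when it is done.

Besides the shell and the picture viewer there is one more tool, called after "Emit:" in YAML: its name, and indented under it one key for each argument. send_rows: Moves the arm, as the interface text tells. Its arguments: {"type":"object","properties":{"targets":{"type":"string"},"grip_force":{"type":"number"}},"required":["targets"]}

```bash
ls; mkdir -p pics; python3 - <<'E'
from workcell import env, eyes
import cv2
s=env.state(); print({k:s[k] for k in s})
for n in("scene","top"):
    f=eyes.grab_frame(n); cv2.imwrite(f"pics/{n}0.png",f["image"]); print({k:v for k,v in f.items() if k!="image"})
E
```

```text
pics
{'time_s': 0.0, 'qpos': array([-6.96708530e+01,  1.83523074e+01,  8.97063503e+01,  1.53996385e-03,
        7.20432091e+01, -1.14577566e+00]), 'qvel': array([-0.0310721 , -0.01067749, -0.02098501,  0.05271859, -0.03244601,
        0.08489631]), 'effort': array([ 1.16089272e-03, -4.12460268e+01, -2.31970274e+01,  7.26148998e-02,
        4.54123376e-02, -1.35059254e-04]), 'ee_pos': array([ 210.33987708, -534.60826652,  213.11397621]), 'ee_rot': array([-1.79898183e+02, -3.50076124e-03,  2.14744435e+01]), 'force': array([-0.2127557 ,  0.27156708, -0.30788204]), 'torque': array([ 0.01987547,  0.00299016, -0.02737299]), 'gripper_force': 0.0, 'gripper_width': 91.25375978025089}
{'fovy': 43.4651604140592, 'cx': 322.65994579999386, 'cy': 201.28966276614173, 'eye': array([ 853.29234241,  928.43436067, 1583.17100377]), 'attitude': array([ 32.70377867,  -0.16283466, 157.30519196])}
{'fovy': 53.262045031983426, 'cx': 321.5954737448922, 'cy': 196.95312161622203, 'eye': array([ 339.4455635 ,   60.67516292, 1436.73526842]), 'attitude': array([ 7.48101952e+00, -2.45170991e-02, -8.91086592e+01])}
```

View pics/scene0.png

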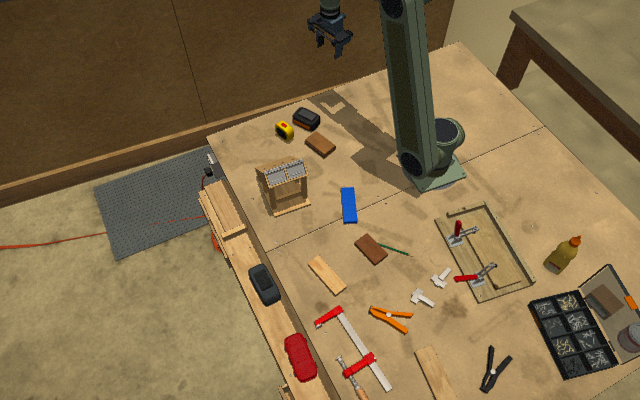

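View pics/top0.png

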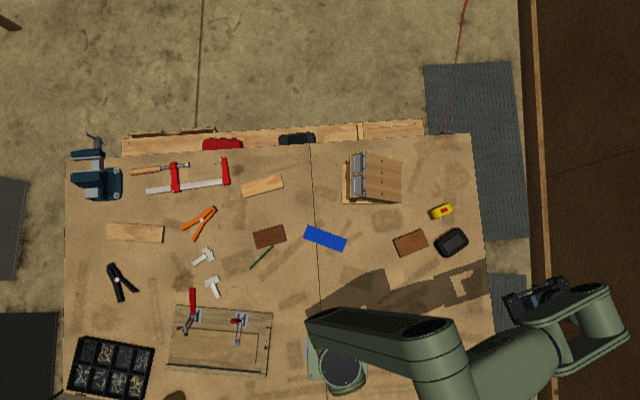

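Top view, candidates for the pale offcut: a pale board at (262,186), a second pale board at (135,232), the blue look-alike at (325,238), brown blocks at (269,237) and (410,243). The box is at (372,178) with its flaps at about (358,175). Next I measure both pale boards and make a close crop.

```bash
cat > h.py <<'E'
import numpy as np, cv2
from scipy.spatial.transform import Rotation as R
from workcell import env, eyes
def rot(a): return R.from_euler('xyz',a,degrees=True).as_matrix()
def ray(f,u,v):
    F=200/np.tan(np.radians(f["fovy"]/2))
    d=rot(f["attitude"])@np.array([(u-f["cx"])/F,-(v-f["cy"])/F,-1]); return np.array(f["eye"]),d/np.linalg.norm(d)
def plane(f,u,v,z):
    o,d=ray(f,u,v); return o+d*(z-o[2])/d[2]
def proj(f,p):
    F=200/np.tan(np.radians(f["fovy"]/2)); c=rot(f["attitude"]).T@(np.array(p)-f["eye"])
    return np.array([f["cx"]-F*c[0]/c[2], f["cy"]+F*c[1]/c[2]])
def tri(f,a,g,b):
    o,d=ray(f,*a);p,e=ray(g,*b); s=np.linalg.lstsq(np.c_[d,-e],p-o,rcond=None)[0]
    return (o+d*s[0]+p+e*s[1])/2, np.linalg.norm(o+d*s[0]-p-e*s[1])
def pale(f,box,z=19):
    x0,y0,x1,y1=box; im=f["image"][y0:y1,x0:x1]; k=cv2.resize(im,None,fx=4,fy=4,interpolation=cv2.INTER_CUBIC)
    lab=cv2.cvtColor(k,cv2.COLOR_BGR2GRAY); m=cv2.threshold(lab,0,255,cv2.THRESH_OTSU)[1]
    m=cv2.morphologyEx(m,cv2.MORPH_OPEN,np.ones((9,9)))
    c=max(cv2.findContours(m,0,2)[0],key=cv2.contourArea)
    q=np.array([plane(f,x0+(p[0]-1.5)/4,y0+(p[1]-1.5)/4,z)[:2] for p in c[:,0].astype(float)]).astype(np.float32)
    return cv2.minAreaRect(q)
E
python3 - <<'E'
from h import *
f=eyes.grab_frame("top"); g=eyes.grab_frame("scene")
print(pale(f,(230,165,295,205)),pale(f,(95,212,175,252)))
print("scene",pale(g,(298,248,356,300)))
a=cv2.resize(f["image"][140:215,230:420],None,fx=4,fy=4,interpolation=cv2.INTER_CUBIC)
b=cv2.resize(g["image"][150:300,240:360],None,fx=4,fy=4,interpolation=cv2.INTER_CUBIC)
cv2.imwrite("pics/topc.png",a);cv2.imwrite("pics/scenec.png",b)
E
```

```text
((567.128173828125, 282.0303039550781), (51.88996124267578, 149.23069763183594), 16.53568458557129) ((392.2161865234375, 724.9783935546875), (140.4989471435547, 291.16497802734375), 0.893648087978363)
scene ((560.3272705078125, 274.6459045410156), (191.136474609375, 201.98460388183594), 67.38969421386719)
```

View pics/topc.png

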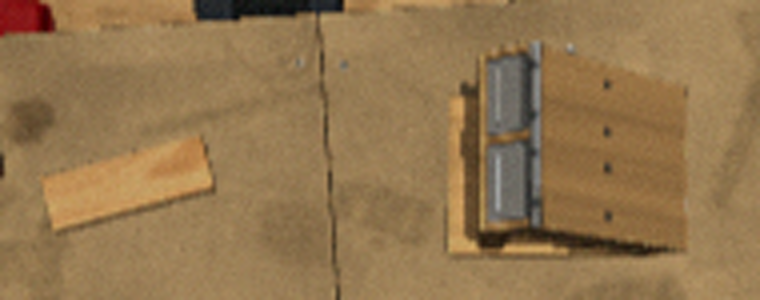

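View pics/scenec.png

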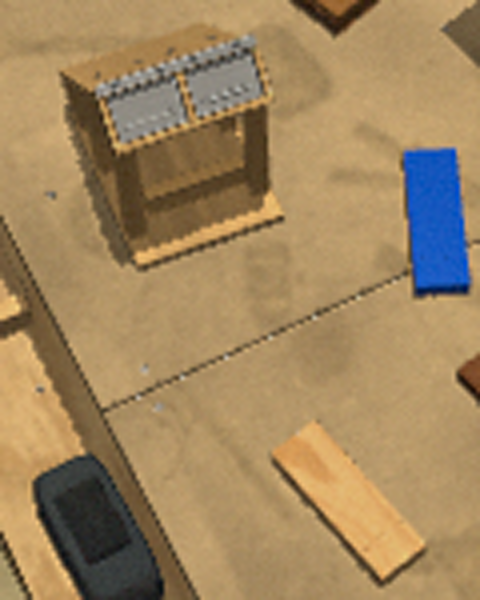

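The pale board at top pixel (262,186) measures 149 x 52 mm and lies along y, 16.5° off, so it is the piece. The other pale board doesn't fit. The crops show the mouth frame: its sill edge is at crop (482, 58–230) in the top view and crop (118,153)–(272,98) in the scene view. Next I locate the sill.

```bash
python3 - <<'E'
from h import *
f=eyes.grab_frame("top"); g=eyes.grab_frame("scene")
T=lambda c:(230+(c[0]+.5)/4-.5,140+(c[1]+.5)/4-.5); S=lambda c:(240+(c[0]+.5)/4-.5,150+(c[1]+.5)/4-.5)
# sill corners far/near, top-wall mouth corners far/near
P={}
for n,a,b in(("sillF",(482,58),(118,153)),("sillN",(482,231),(272,98)),("topF",(530,45),(97,90)),("topN",(541,228),(252,40))):
    p,e=tri(f,T(a),g,S(b)); P[n]=p; print(n,p.round(1),round(e,1), "top@z", plane(f,*T(a),171 if 'sill' in n else 209).round(1), "scene@z",plane(g,*S(b),171 if 'sill' in n else 209).round(1))
# base plate corners in top (near-left, far-left) and roof low end corners
for c,z in(((450,97),6),((449,253),6),((686,88),None),((686,250),None)):
    print(c, plane(f,*T(c),z or 55).round(1))
# piece corners scene
for c in((314,422),(272,456),(425,548),(384,582)): print(plane(g,*S(c),19).round(1))
E
```

```text
sillF [647.2 -27.5 170. ] 0.9 top@z [647.3 -27.7 171. ] scene@z [647.  -26.5 171. ]
sillN [505.3 -28.4 173.1] 0.3 top@z [505.7 -28.6 171. ] scene@z [504.7 -29.7 171. ]
topF [648.  -62.5 216.4] 1.6 top@z [649.1 -62.8 209. ] scene@z [647.5 -68.5 209. ]
topN [505.1 -72.7 201.6] 0.7 top@z [503.8 -71.7 209. ] scene@z [507.2 -67.6 209. ]
(450, 97) [650.5 -10.2   6. ]
(449, 253) [506.9 -10.6   6. ]
(686, 88) [ 651.2 -216.3   55. ]
(686, 250) [ 507.  -214.8   55. ]
[561.8 202.1  19. ]
[607.4 218.2  19. ]
[520.8 345.9  19. ]
[564.4 360.4  19. ]
```

```bash
cat >> h.py <<'E'
def down(yaw,pitch=0):  # tool down at yaw; then tilt about tool y by pitch deg
    return rot([180,0,yaw])@R.from_rotvec([0,pitch,0],degrees=True).as_matrix()
def delta(p,Rt,s=None):
    s=s or env.state(); M=rot(s["ee_rot"])
    print("at",np.round(s["ee_pos"],1),np.round(s["ee_rot"],1),"F",np.round(s["force"],1),"t",round(s["time_s"],2),"w",round(s["gripper_width"],1))
    print("shift m",(M.T@(np.array(p)-s["ee_pos"])/1000).round(4),"rotvec",R.from_matrix(M.T@Rt).as_rotvec(degrees=True).round(2))
E
python3 - <<'E'
from h import *
delta([550.4,332.8,260],down(106.4))
E
```

```text
at [ 210.4 -534.9  213.7] [-180.    -0.    21.5] F [-0.1 -0.1 -0.1] t 0.3 w 91.1
shift m [ 0.634  -0.6831 -0.046 ] rotvec [-2.000e-02 -2.000e-02 -8.492e+01]
```

Emit:
send_rows:
  targets: "0.634 -0.683 -0.046 0 0 -85 100;0.634 -0.683 -0.046 0 0 -85 100;0.634 -0.683 -0.046 0 0 -85 100;0.634 -0.683 -0.046 0 0 -85 100;0.634 -0.683 -0.046 0 0 -85 100;0.634 -0.683 -0.046 0 0 -85 100;0.634 -0.683 -0.046 0 0 -85 100;0.634 -0.683 -0.046 0 0 -85 100;0.634 -0.683 -0.046 0 0 -85 100;0.634 -0.683 -0.046 0 0 -85 100;0.634 -0.683 -0.046 0 0 -85 100;0.634 -0.683 -0.046 0 0 -85 100"

```text
time_s: 1.3
ee_pos: [392.8, -68.1, 239.0]
ee_rot: [179.9, 0.0, 106.8]
force: [0.3, -0.1, 0.7]
gripper_width: 91.0
gripper_force: 0.0
```

```bash
python3 - <<'E'
from h import *
delta([550.4,332.8,260],down(106.4))
E
```

```text
at [392.8 -68.1 239. ] [179.9   0.  106.8] F [ 0.3 -0.1  0.7] t 1.3 w 91.0
shift m [ 0.3382  0.2668 -0.021 ] rotvec [0.05 0.04 0.41]
```

Emit:
send_rows:
  targets: "0.338 0.267 -0.021 0 0 0 100;0.338 0.267 -0.021 0 0 0 100;0.338 0.267 -0.021 0 0 0 100;0.338 0.267 -0.021 0 0 0 100;0.338 0.267 -0.021 0 0 0 100;0.338 0.267 -0.021 0 0 0 100;0.338 0.267 -0.021 0 0 0 100;0.338 0.267 -0.021 0 0 0 100;0.338 0.267 -0.021 0 0 0 100;0.338 0.267 -0.021 0 0 0 100;0.338 0.267 -0.021 0 0 0 100;0.338 0.267 -0.021 0 0 0 100"

```text
time_s: 2.3
ee_pos: [553.6, 333.4, 258.2]
ee_rot: [-180.0, -0.0, 106.7]
force: [0.3, 0.3, -0.4]
gripper_width: 91.4
gripper_force: 0.0
```

```bash
python3 - <<'E'
from h import *
f=eyes.grab_frame("wrist"); cv2.imwrite("pics/wrist1.png",f["image"]); print(f["eye"],f["attitude"],f["fovy"],f["cx"],f["cy"])
u=565.5,282.;c=np.array([-.284,.959]);w=np.array([.959,.284])
for a,b in((1,1),(1,-1),(-1,-1),(-1,1)): print(proj(f,[*(np.array(u)+75*a*c+25*b*w),19]).round())
delta([550.4,332.8,5],down(106.4))
E
```

```text
[529.65348629 412.35762894 429.84186261] [-16.80481273   0.02879627  16.7053356 ] 65.41786243371219 321.98684083810645 198.3516727958129
[339. 152.]
[301. 152.]
[303. 255.]
[337. 255.]
at [552.9 331.  258.4] [-179.9    0.   106.6] F [-0.8 -1.  -0.3] t 2.35 w 91.2
shift m [ 0.0026 -0.0015  0.2534] rotvec [-0.08  0.04  0.2 ]
```

View pics/wrist1.png

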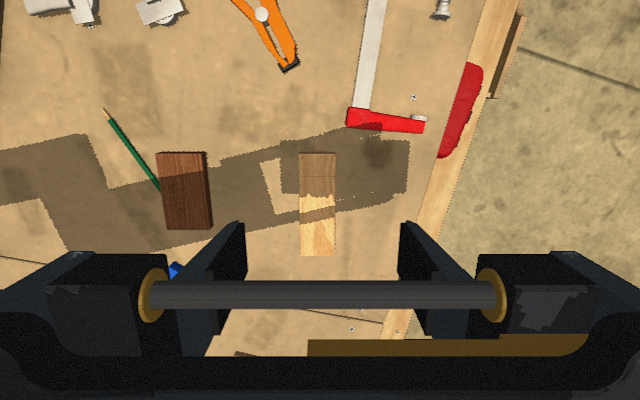

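The wrist view shows the pale piece at (299–336, 152–255), within 3 px of the prediction and aligned with the fingers. The brown block at (183,190) and clamp at (265,25) are clear. Descending.

Emit:
send_rows:
  targets: "0.002 -0.003 0.04 0 0 0 100;0.002 -0.003 0.08 0 0 0 100;0.002 -0.003 0.12 0 0 0 100;0.002 -0.003 0.16 0 0 0 100;0.002 -0.003 0.195 0 0 0 100;0.002 -0.003 0.22 0 0 0 100;0.002 -0.003 0.24 0 0 0 100;0.002 -0.003 0.25 0 0 0 100;0.002 -0.003 0.254 0 0 0 100;0.002 -0.003 0.255 0 0 0 100;0.002 -0.003 0.255 0 0 0 100"
  grip_force: 35

```text
time_s: 3.27
ee_pos: [550.2, 330.7, 5.9]
ee_rot: [179.9, -0.0, 106.4]
force: [0.4, -0.0, 0.2]
gripper_width: 91.4
gripper_force: 0.0
```

Emit:
send_rows:
  targets: "0 0 0 0 0 0 0;0 0 0 0 0 0 0;0 0 0 0 0 0 0;0 0 0 0 0 0 0;0 0 0 0 0 0 0;0 0 0 0 0 0 0;0 0 0 0 0 0 0;0 0 0 0 0 0 0"

```text
time_s: 3.93
ee_pos: [549.2, 330.8, 4.6]
ee_rot: [-180.0, 0.0, 106.5]
force: [-0.7, -0.5, 1.5]
gripper_width: 50.1
gripper_force: 34.8
```

Emit:
send_rows:
  targets: "0 0 -0.02 0 0 0 0;0 0 -0.05 0 0 0 0;0 0 -0.09 0 0 0 0;0 0 -0.13 0 0 0 0;0 0 -0.17 0 0 0 0;0 0 -0.21 0 0 0 0;0 0 -0.25 0 0 0 0;0 0 -0.28 0 0 0 0;0 0 -0.3 0 0 0 0;0 0 -0.3 0 0 0 0"

```text
time_s: 4.77
ee_pos: [551.1, 331.8, 310.2]
ee_rot: [179.4, -0.1, 106.5]
force: [0.4, 0.9, -0.0]
gripper_width: 50.2
gripper_force: 34.8
```

```bash
cat >> h.py <<'E'
SILL_Y,SILL_Z=-32.5,175
XL={"L":612.5,"R":542.5}; q=.5**.5
lane=np.array([0,-q,-q]); nrm=np.array([0,-q,q]); ex=np.array([1.,0,0])
MI=np.c_[-lane,ex,-nrm]; MP=np.c_[-nrm,ex,lane]
OFF=np.array([-51.5,0,-4.9])
def ins(k,t,h=14,dx=0): return np.array([XL[k]+dx,SILL_Y,SILL_Z])+(t-75)*lane+h*nrm-MI@OFF
E
python3 - <<'E'
from h import *
print(np.linalg.det(MI),np.linalg.det(MP),ins("R",-30),ins("R",100))
delta(ins("R",-60),MI)
f=eyes.grab_frame("scene"); cv2.imwrite("pics/s2.png",cv2.resize(f["image"][100:300,220:420],None,fx=3,fy=3))
E
```

```text
1.0 1.0 [542.5         71.72753955 292.09688296] [542.5        -20.19634201 200.17300141]
at [551.1 331.8 310.2] [ 1.794e+02 -1.000e-01  1.065e+02] F [ 0.4  0.9 -0. ] t 4.77 w 50.2
shift m [-0.2266 -0.0759 -0.0045] rotvec [-5.94 44.46 15.83]
```

View pics/s2.png

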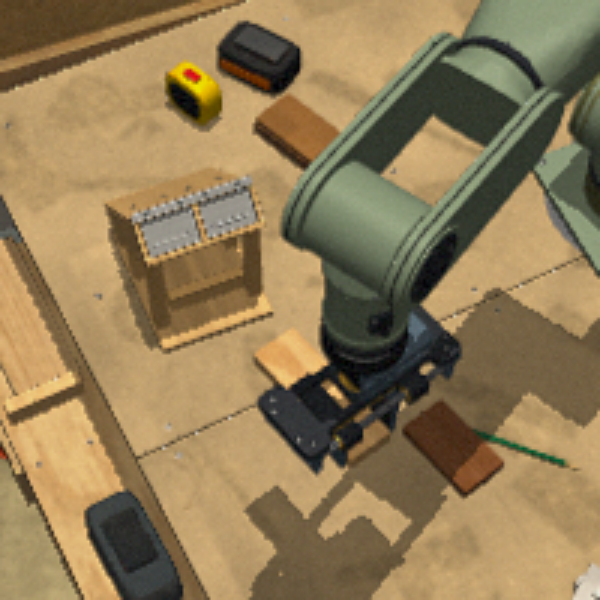

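The piece is held level in the fingers at (290–370, 350–450), and the box mouth at (200,225) is untouched. Moving to the pre-insert pose of the right lane.

Emit:
send_rows:
  targets: "-0.02 -0.005 -0.01 -0.8 6 2 0;-0.05 -0.015 -0.02 -1.6 12 4 0;-0.08 -0.025 -0.02 -2.4 18 6 0;-0.11 -0.035 -0.02 -3.2 24 8 0;-0.14 -0.045 -0.015 -4 30 10 0;-0.17 -0.055 -0.01 -4.8 36 12.5 0;-0.2 -0.067 -0.005 -5.5 41 14.5 0;-0.22 -0.074 -0.004 -5.9 44 15.8 0;-0.2266 -0.0759 -0.0045 -5.94 44.46 15.83 0;-0.2266 -0.0759 -0.0045 -5.94 44.46 15.83 0;-0.2266 -0.0759 -0.0045 -5.94 44.46 15.83 0"

```text
time_s: 5.73
ee_pos: [540.9, 92.3, 308.3]
ee_rot: [-179.1, -44.7, 89.4]
force: [-1.1, -0.5, -1.2]
gripper_width: 50.0
gripper_force: 34.8
```

```bash
python3 - <<'E'
from h import *
delta(ins("R",-10),MI)
print(env.state()["qpos"].round(0))
f=eyes.grab_frame("scene"); 
g=eyes.grab_frame("top")
# predicted piece corners vs picture
s=env.state();M=rot(s["ee_rot"])
for n,c in(("scene",f),("top",g)):
    print(n,[proj(c,s["ee_pos"]+M@np.array([-126.5,b,-14.4])).round(1).tolist() for b in(-25,25)], [proj(c,[XL["R"]+b,SILL_Y,SILL_Z]).round(1).tolist() for b in(-32,32)])
a=cv2.resize(f["image"][130:255,230:350],None,fx=5,fy=5)[:,:600]; b=cv2.resize(g["image"][140:220,300:420],None,fx=5,fy=5)
cv2.imwrite("pics/s3.png",a[:600]); cv2.imwrite("pics/t3.png",b)
E
```

```text
at [540.9  92.3 308.3] [-179.1  -44.7   89.4] F [-1.1 -0.5 -1.2] t 5.73 w 50.0
shift m [-0.046   0.0019 -0.0029] rotvec [-0.41  0.29 -0.45]
[-16.  17.  92.  42.  88. -24.]
scene [[306.8, 169.8], [292.8, 174.6]] [[305.7, 173.4], [288.4, 179.2]]
top [[344.3, 191.6], [344.4, 175.5]] [[351.4, 195.7], [351.6, 176.0]]
```

View pics/s3.png

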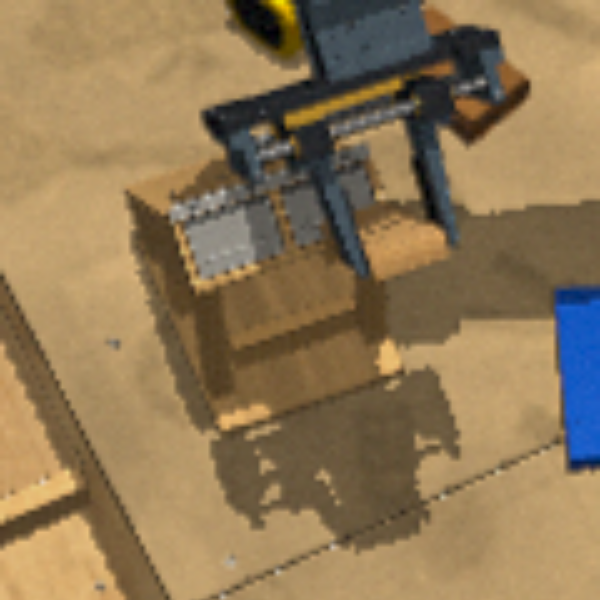

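The scene crop shows the tilted piece gripped at (400,250), aimed at the right lane mouth at (320,215). Pushing in to about 55 mm deep, then feeling.

Emit:
send_rows:
  targets: "-0.02 0.002 -0.003 -0.4 0.3 -0.4 0;-0.046 0.002 -0.003 -0.4 0.3 -0.4 0;-0.056 0.002 -0.003 -0.4 0.3 -0.4 0;-0.062 0.002 -0.003 -0.4 0.3 -0.4 0;-0.07 0.002 -0.003 -0.4 0.3 -0.4 0;-0.078 0.002 -0.003 -0.4 0.3 -0.4 0;-0.086 0.002 -0.003 -0.4 0.3 -0.4 0;-0.086 0.002 -0.003 -0.4 0.3 -0.4 0"

```text
time_s: 6.5
ee_pos: [542.2, 28.3, 249.5]
ee_rot: [-180.0, -45.0, 90.0]
force: [1.4, 2.4, -1.5]
gripper_width: 50.2
gripper_force: 34.8
```

```bash
python3 - <<'E'
from h import *
delta(ins("R",60),MI); s=env.state(); print("F tool",(rot(s["ee_rot"]).T@s["force"]).round(1), s["torque"].round(2))
E
```

```text
at [542.2  28.3 249.5] [-180.  -45.   90.] F [ 1.4  2.4 -1.5] t 6.5 w 50.2
shift m [-0.0291  0.0003  0.0006] rotvec [-0.01  0.03 -0.03]
F tool [0.7 1.4 2.8] [-0.05 -0.2   0.02]
```

Emit:
send_rows:
  targets: "-0.008 0 0 0 0 0 0;-0.016 0 0 0 0 0 0;-0.024 0 0 0 0 0 0;-0.029 0 0 0 0 0 0;-0.029 0 0 0 0 0 0"

```text
time_s: 6.92
ee_pos: [542.1, 7.2, 228.7]
ee_rot: [-179.9, -45.0, 89.9]
force: [-1.4, 1.4, -3.3]
gripper_width: 49.2
gripper_force: 34.9
```

Emit:
send_rows:
  targets: "-0.003 0 0 0 0 0 0;-0.006 0 0 0 0 0 0;-0.008 0 0 0 0 0 0;-0.008 0 0 0 0 0 0"

```text
time_s: 7.25
ee_pos: [542.4, 3.1, 225.2]
ee_rot: [179.9, -45.1, 90.1]
force: [-0.3, 3.1, 1.0]
gripper_width: 49.9
gripper_force: 34.9
```

Emit:
send_rows:
  targets: "-0.003 0 0 0 0 0 0;-0.006 0 0 0 0 0 0;-0.008 0 0 0 0 0 0;-0.008 0 0 0 0 0 0"

```text
time_s: 7.58
ee_pos: [541.6, 2.4, 225.3]
ee_rot: [179.8, -45.9, 90.4]
force: [-3.5, 15.6, 17.6]
gripper_width: 50.0
gripper_force: 35.0
```

At about 67–70 mm deep the force along the lane rises to 23 N and the arm stops advancing, so the right lane is the full one. Withdrawing and going to the left lane.

Emit:
send_rows:
  targets: "0.01 0 0 0 0 0 0;0.025 0 0 0 0 0 0;0.045 0 0 0 0 0 0;0.07 0 0 0 0 0 0;0.095 0 0 0 0 0 0;0.115 0 0 0 0 0 0;0.12 0.015 0 0 0 0 0;0.12 0.04 0 0 0 0 0;0.12 0.065 0 0 0 0 0;0.12 0.07 0 0 0 0 0;0.12 0.07 0 0 0 0 0"

```text
time_s: 8.5
ee_pos: [613.7, 81.7, 303.5]
ee_rot: [179.8, -44.9, 90.1]
force: [0.4, 0.0, -0.4]
gripper_width: 49.8
gripper_force: 35.0
```

```bash
python3 - <<'E'
from h import *
delta(ins("L",55),MI); print(env.state()["qpos"].round(0))
f=eyes.grab_frame("scene"); g=eyes.grab_frame("top")
a=cv2.resize(f["image"][140:220,250:350],None,fx=5,fy=5); b=cv2.resize(g["image"][140:220,310:410],None,fx=5,fy=5)
cv2.imwrite("pics/s4.png",cv2.resize(np.hstack([a,b]),(800,320)))
E
```

```text
at [613.7  81.7 303.5] [179.8 -44.9  90.1] F [ 0.4  0.  -0.4] t 8.5 w 49.8
shift m [-0.1    -0.0013  0.0012] rotvec [0.07 0.09 0.09]
[-15.  24.  82.  43.  89. -22.]
```

View pics/s4.png

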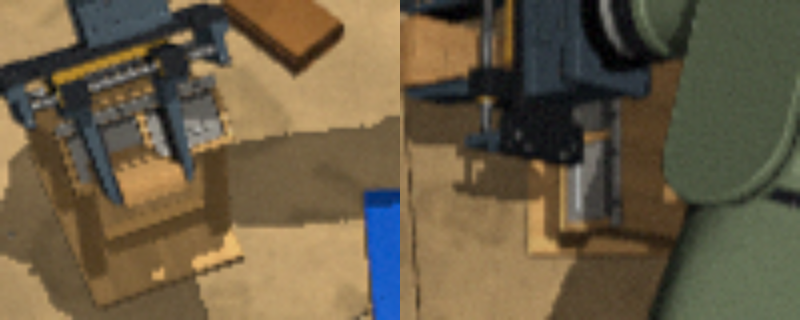

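The picture shows the right flap shut again at (205,120) and the piece in front of the left lane at (150,170). Inserting left.

Emit:
send_rows:
  targets: "-0.02 -0.001 0.001 0 0 0 0;-0.036 -0.001 0.001 0 0 0 0;-0.046 -0.001 0.001 0 0 0 0;-0.054 -0.001 0.001 0 0 0 0;-0.062 -0.001 0.001 0 0 0 0;-0.07 -0.001 0.001 0 0 0 0;-0.078 -0.001 0.001 0 0 0 0;-0.088 -0.001 0.001 0 0 0 0;-0.098 -0.001 0.001 0 0 0 0;-0.103 -0.001 0.001 0 0 0 0;-0.103 -0.001 0.001 0 0 0 0"

```text
time_s: 9.52
ee_pos: [611.1, 8.4, 228.3]
ee_rot: [-179.9, -44.9, 89.8]
force: [-0.4, 0.3, -4.8]
gripper_width: 49.5
gripper_force: 35.0
```

Emit:
send_rows:
  targets: "-0.004 0 0 0 0 0 0;-0.008 0 0 0 0 0 0;-0.012 0 0 0 0 0 0;-0.012 0 0 0 0 0 0"

```text
time_s: 9.85
ee_pos: [611.5, 0.7, 221.2]
ee_rot: [179.9, -45.0, 90.0]
force: [1.3, 1.2, -2.9]
gripper_width: 49.8
gripper_force: 35.0
```

Emit:
send_rows:
  targets: "-0.004 0 0 0 0 0 0;-0.008 0 0 0 0 0 0;-0.012 0 0 0 0 0 0;-0.012 0 0 0 0 0 0"

```text
time_s: 10.18
ee_pos: [611.4, -7.9, 212.5]
ee_rot: [180.0, -45.0, 90.0]
force: [1.4, 1.3, -3.1]
gripper_width: 49.9
gripper_force: 35.0
```

```bash
python3 - <<'E'
from h import *
delta(ins("L",100),MI); s=env.state(); print("F tool",(rot(s["ee_rot"]).T@s["force"]).round(1), s["torque"].round(2))
E
```

```text
at [611.4  -7.9 212.5] [180. -45.  90.] F [ 1.4  1.3 -3.1] t 10.18 w 49.9
shift m [-0.0174  0.0011  0.    ] rotvec [ 0.03  0.03 -0.02]
F tool [-1.3  1.4  3.2] [-0.4  -0.15 -0.01]
```

Past 82 mm with no stop, so the left lane is free. Going on to about 100 mm and down towards the floor.

Emit:
send_rows:
  targets: "-0.005 0.001 0 0 0 0 0;-0.01 0.001 0 0 0 0 0;-0.014 0.001 0 0 0 0 0;-0.018 0.001 0.001 0 0 0 0;-0.018 0.001 0.003 0 0 0 0;-0.018 0.001 0.003 0 0 0 0"

```text
time_s: 10.68
ee_pos: [612.4, -18.3, 197.6]
ee_rot: [180.0, -45.0, 90.0]
force: [0.4, 0.7, -3.5]
gripper_width: 49.6
gripper_force: 35.0
```

```bash
python3 - <<'E'
from h import *
delta(ins("L",105,11),MI); s=env.state(); print("F tool",(rot(s["ee_rot"]).T@s["force"]).round(1), s["torque"].round(2))
f=eyes.grab_frame("scene"); g=eyes.grab_frame("top")
a=cv2.resize(f["image"][140:220,250:350],None,fx=5,fy=5); b=cv2.resize(g["image"][140:220,310:410],None,fx=5,fy=5)
cv2.imwrite("pics/s5.png",cv2.resize(np.hstack([a,b]),(800,320)))
E
```

```text
at [612.4 -18.3 197.6] [180. -45.  90.] F [ 0.4  0.7 -3.5] t 10.68 w 49.6
shift m [-0.0046  0.0001 -0.0002] rotvec [ 0.03  0.05 -0.01]
F tool [-2.   0.4  3. ] [-0.55 -0.16 -0.01]
```

View pics/s5.png

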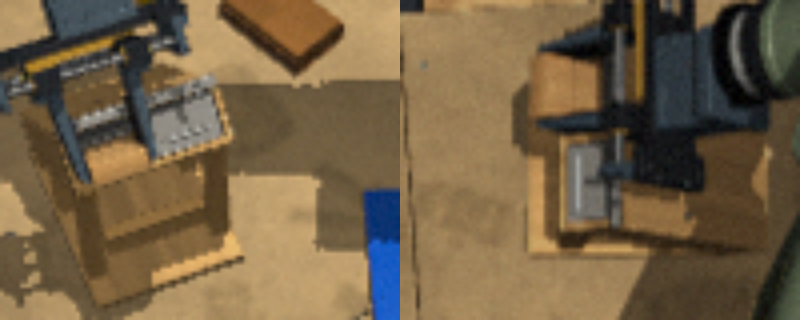

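Both views show the piece well inside the left lane, its tail at left-view (115,160) and the fingers just before the mouth. The right flap is shut. Releasing and backing off.

Emit:
send_rows:
  targets: "0 0 0 0 0 0 80;0 0 0 0 0 0 80;0 0 0 0 0 0 80;0 0 0 0 0 0 80;0 0 -0.015 0 0 0 80;0 0 -0.035 0 0 0 80;0.02 0 -0.055 0 0 0 80;0.05 0 -0.06 0 0 0 40;0.08 0 -0.06 0 0 0 0;0.11 0 -0.06 0 0 0 0;0.12 0 -0.06 0 0 0 0;0.12 0 -0.06 0 0 0 0"

```text
time_s: 11.78
ee_pos: [612.4, 25.8, 328.1]
ee_rot: [179.5, -44.9, 90.5]
force: [-0.5, -0.8, 0.2]
gripper_width: 42.4
gripper_force: 0.0
```

```bash
cat >> h.py <<'E'
def push(k,d,h=18,dx=0): return np.array([XL[k]+dx,SILL_Y,SILL_Z])+d*lane+h*nrm
E
python3 - <<'E'
from h import *
delta(push("L",-90),MP); print(env.state()["qpos"].round(0))
f=eyes.grab_frame("scene"); g=eyes.grab_frame("top")
a=cv2.resize(f["image"][140:220,250:350],None,fx=5,fy=5); b=cv2.resize(g["image"][140:220,310:410],None,fx=5,fy=5)
cv2.imwrite("pics/s6.png",cv2.resize(np.hstack([a,b]),(800,320)))
E
```

```text
at [612.4  25.8 328.1] [179.5 -44.9  90.5] F [-0.5 -0.8  0.2] t 11.78 w 42.4
shift m [-0.0594 -0.0003  0.0492] rotvec [  0.37 -89.92   0.15]
[-20.  24.  78.  42.  95. -23.]
```

View pics/s6.png

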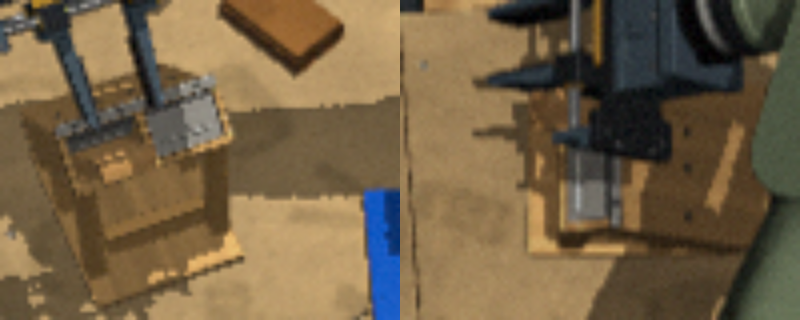

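The tail still sticks out of the left mouth at (115,160), so it has to be pushed with closed fingers. Turning the tool to point down the lane.

Emit:
send_rows:
  targets: "0 0 0 0 -7 0 0;0 0 0 0 -14 0 0;0 0 0 0 -21 0 0;0 0 0 0 -28 0 0;0 0 0 0 -35 0 0;0 0 0 0 -42 0 0;0 0 0 0 -49 0 0;0 0 0 0 -56 0 0;0 0 0 0 -63 0 0;0 0 0 0 -70 0 0;0 0 0 0 -77 0 0;0 0 0 0 -84 0 0"

```text
time_s: 12.88
ee_pos: [612.7, 23.9, 324.9]
ee_rot: [-180.0, 39.4, 90.0]
force: [0.6, -0.5, -0.3]
gripper_width: 0.5
gripper_force: 0.0
```

```bash
python3 - <<'E'
from h import *
delta(push("L",-70),MP); print(env.state()["qpos"].round(0))
E
```

```text
at [612.7  23.9 324.9] [-180.    39.4   90. ] F [ 0.6 -0.5 -0.3] t 12.88 w 0.5
shift m [ 0.0405 -0.0002  0.0802] rotvec [-0.01 -5.59  0.02]
[ 20.  25.  74. -37.  95.  22.]
```

```bash
python3 - <<'E'
from h import *
MQ=MP@R.from_euler('z',-90,degrees=True).as_matrix()
s=env.state(); M=rot(s["ee_rot"]); T=M.T@(push("L",-70,16)-s["ee_pos"])/1000; D=R.from_matrix(M.T@MQ)
print(T.round(4),D.as_rotvec(degrees=True).round(2))
E
```

```text
[ 0.0425 -0.0002  0.0804] [  4.39  -4.4  -89.91]
```

Emit:
send_rows:
  targets: "0 0 0 0.35 -0.35 -7 0;0.004 0 0.007 0.7 -0.7 -14 0;0.008 0 0.014 1 -1 -21 0;0.012 0 0.021 1.4 -1.4 -28 0;0.016 0 0.028 1.7 -1.7 -35 0;0.02 0 0.035 2 -2 -42 0;0.024 0 0.042 2.4 -2.4 -49 0;0.028 0 0.049 2.7 -2.7 -56 0;0.032 0 0.056 3.1 -3.1 -63 0;0.036 0 0.063 3.4 -3.4 -70 0;0.04 0 0.07 3.8 -3.8 -77 0;0.0425 0 0.0735 4.1 -4.1 -84 0"

```text
time_s: 13.88
ee_pos: [611.8, 9.7, 238.6]
ee_rot: [-135.7, 3.4, 175.8]
force: [0.5, -0.2, -0.6]
gripper_width: 0.4
gripper_force: 0.0
```

```bash
cat >> h.py <<'E'
MQ=MP@R.from_euler('z',-90,degrees=True).as_matrix()
E
python3 - <<'E'
from h import *
delta(push("L",-50,16),MQ); print(env.state()["qpos"].round(0))
f=eyes.grab_frame("scene"); g=eyes.grab_frame("wrist")
a=cv2.resize(f["image"][130:210,250:350],None,fx=5,fy=5); b=cv2.resize(g["image"],(640,400))
cv2.imwrite("pics/s7.png",cv2.resize(np.hstack([a,b[:400]]),(800,280)))
E
```

```text
at [611.8   9.7 238.6] [-135.7    3.4  175.8] F [ 0.5 -0.2 -0.6] t 13.88 w 0.4
shift m [-0.001  -0.001   0.0248] rotvec [ 0.56 -0.54 -5.41]
[ 21.  29.  83. -41.  88. -55.]
```

View pics/s7.png

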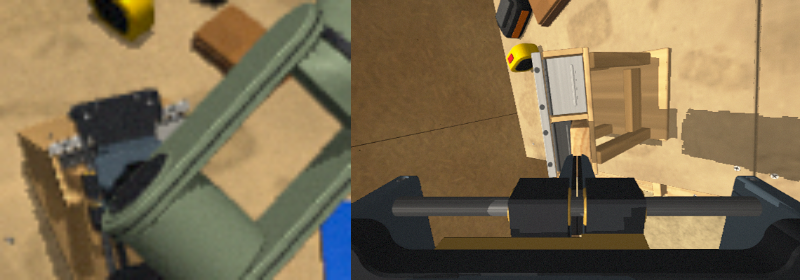

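The wrist view shows the right flap shut at (565,85), and the closed fingers pointing at the left lane with the pale tail ahead at (580,140). That makes 11 pictures viewed, one over the limit of 10. I'll go on by force and numbers only. Pushing.

Emit:
send_rows:
  targets: "-0.001 -0.001 0.005 0.5 -0.5 -5.4 0;-0.001 -0.001 0.012 0.5 -0.5 -5.4 0;-0.001 -0.001 0.02 0.5 -0.5 -5.4 0;-0.001 -0.001 0.027 0.5 -0.5 -5.4 0;-0.001 -0.001 0.034 0.5 -0.5 -5.4 0;-0.001 -0.001 0.041 0.5 -0.5 -5.4 0;-0.001 -0.001 0.048 0.5 -0.5 -5.4 0;-0.001 -0.001 0.055 0.5 -0.5 -5.4 0;-0.001 -0.001 0.062 0.5 -0.5 -5.4 0;-0.001 -0.001 0.062 0.5 -0.5 -5.4 0"

```text
time_s: 14.82
ee_pos: [612.4, -33.9, 197.1]
ee_rot: [-135.2, 0.5, 179.7]
force: [0.3, 0.1, 0.4]
gripper_width: 0.5
gripper_force: 0.0
```

```bash
python3 - <<'E'
from h import *
delta(push("L",46,16),MQ); s=env.state(); print("F tool",(rot(s["ee_rot"]).T@s["force"]).round(1), s["torque"].round(2))
E
```

```text
at [612.4 -33.9 197.1] [-135.2    0.5  179.7] F [0.3 0.1 0.4] t 14.82 w 0.5
shift m [0.     0.0004 0.0607] rotvec [ 0.16  0.12 -0.53]
F tool [-0.3 -0.2 -0.4] [ 0.52 -0.07  0.05]
```

Emit:
send_rows:
  targets: "0 0 0.005 0.2 0.1 -0.5 0;0 0 0.011 0.2 0.1 -0.5 0;0 0 0.017 0.2 0.1 -0.5 0;0 0 0.023 0.2 0.1 -0.5 0;0 0 0.029 0.2 0.1 -0.5 0;0 0 0.029 0.2 0.1 -0.5 0"

```text
time_s: 15.32
ee_pos: [612.5, -54.2, 176.6]
ee_rot: [-135.0, 0.0, 180.0]
force: [0.2, 0.5, 0.5]
gripper_width: 0.2
gripper_force: 0.0
```

```bash
python3 - <<'E'
from h import *
delta(push("L",46,16),MQ); s=env.state(); print("F tool",(rot(s["ee_rot"]).T@s["force"]).round(1), s["torque"].round(2))
E
```

```text
at [612.5 -54.2 176.6] [-135.    0.  180.] F [0.2 0.5 0.5] t 15.32 w 0.2
shift m [0.     0.0004 0.0318] rotvec [-0.04  0.02 -0.02]
F tool [-0.2  0.  -0.7] [ 0.54 -0.04 -0.02]
```

Emit:
send_rows:
  targets: "0 0 0.005 0 0 0 0;0 0 0.011 0 0 0 0;0 0 0.017 0 0 0 0;0 0 0.023 0 0 0 0;0 0 0.029 0 0 0 0;0 0 0.034 0 0 0 0;0 0 0.034 0 0 0 0"

```text
time_s: 15.9
ee_pos: [612.7, -78.0, 152.3]
ee_rot: [-135.0, 0.0, -180.0]
force: [0.4, 0.0, -3.6]
gripper_width: 0.7
gripper_force: 1.4
```

```bash
python3 - <<'E'
from h import *
delta(push("L",46,16),MQ); s=env.state(); print("F tool",(rot(s["ee_rot"]).T@s["force"]).round(1), s["torque"].round(2))
E
```

```text
at [612.7 -78.  152.3] [-135.    0. -180.] F [ 0.4  0.  -3.6] t 15.9 w 0.7
shift m [ 0.0002  0.0001 -0.0022] rotvec [ 0.01  0.04 -0.01]
F tool [-0.4  2.6  2.5] [ 1.02 -0.17  0.06]
```

At 48 mm past the sill the flap now presses on the fingers, so the tail is behind it. Withdrawing straight back.

Emit:
send_rows:
  targets: "0 0 -0.005 0 0 0 0;0 0 -0.012 0 0 0 0;0 0 -0.02 0 0 0 0;0 0 -0.03 0 0 0 0;0 0 -0.04 0 0 0 0;0 0 -0.055 0 0 0 0;0 0 -0.075 0 0 0 0;0 0 -0.1 0 0 0 0;0 0 -0.13 0 0 0 0;0 0 -0.16 0 0 0 0;0 0 -0.19 0 0 0 0;0 0 -0.22 0 0 0 0"

```text
time_s: 16.9
ee_pos: [612.2, 79.3, 312.2]
ee_rot: [-134.9, 0.2, -180.0]
force: [0.5, 0.8, -0.2]
gripper_width: -0.1
gripper_force: 0.0
```

```bash
python3 - <<'E'
from h import *
s=env.state(); print(s["ee_pos"].round(0),s["force"].round(1),round(s["time_s"],2))
f=eyes.grab_frame("top"); g=eyes.grab_frame("scene"); w=eyes.grab_frame("wrist"); cv2.imwrite("pics/w8.png",w["image"]);cv2.imwrite("pics/s8.png",g["image"]);cv2.imwrite("pics/t8.png",f["image"])
# shut flap: sample colour over its face (3 mm inside mouth) for both lanes
for n,c in(("wrist",w),("scene",g),("top",f)):
  for k in XL:
    v=[]
    for dx in(-18,0,18):
      for h in(8,14,20,26,32):
        u=proj(c,push(k,4,h,dx)).round().astype(int)
        v.append(c["image"][u[1],u[0]] if 0<=u[0]<640 and 0<=u[1]<400 else [0,0,0])
    v=np.array(v).reshape(3,5,3); print(n,k,proj(c,push(k,4,20)).round(),"BGR by height",v.mean(0).round().astype(int).tolist())
E
```

```text
[612.  79. 312.] [ 0.5  0.8 -0.2] 16.9
wrist L [320. 175.] BGR by height [[172, 185, 192], [167, 182, 188], [169, 182, 189], [174, 187, 194], [165, 179, 184]]
wrist R [320. 113.] BGR by height [[173, 188, 194], [173, 187, 192], [173, 186, 192], [176, 189, 196], [168, 181, 187]]
scene L [276. 177.] BGR by height [[131, 140, 144], [124, 134, 137], [140, 148, 152], [121, 128, 130], [104, 110, 111]]
scene R [295. 171.] BGR by height [[86, 82, 74], [86, 85, 83], [62, 61, 63], [59, 61, 61], [38, 37, 40]]
top L [357. 164.] BGR by height [[117, 125, 129], [100, 107, 110], [98, 107, 111], [100, 107, 112], [71, 78, 80]]
top R [357. 185.] BGR by height [[161, 162, 160], [99, 105, 110], [100, 108, 113], [101, 107, 110], [102, 111, 114]]
```

In the wrist view both flaps read the same even steel grey over their full height, so both are shut. The tool is well clear and nothing else was touched. Handing in.

```bash
python3 -c "
from workcell import env
print(env.job_done())"
```

```text
the job is handed in; nothing more can be done
None
```

The pale offcut is in the left lane, pushed to about 48 mm past the sill; the right lane stopped it at about 70 mm. By colour sampling both flaps are shut, the bystanders were left alone, and I handed in at about 17 s, but I viewed 11 pictures, one over the limit of 10.

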